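Press a bearing cap home with a pusher

ROBOT

A 6-joint arm with a two-finger parallel gripper is mounted at the origin on a cart in front of the work surface, level with it; the furniture and walls round the work are solid. World frame = base frame: x ahead of the robot, y to its left, z up, the work surface at z = 0. Lengths are in m, angles in rad, forces in N, time in s.
With the tool pointing down it reaches from about 0.4 to 0.825 m from the base axis. Payload 7 kg.
Tool frame: the origin (TCP) lies on the centre line of the jaws, within the pads' length; the fingertips stand 25 mm ahead of it and the grasp point (between the pads) lies 6 mm ahead of it; z points along the fingers, y is the line along which they close (so a half turn about z gives the same grasp; the last joint's range is limited). The gripper opens to 88 mm and grips with 3 to 60 N. Pads are 19 mm wide; open, the fingers measure 130 mm over their backs; the gripper's body (78 mm by 193 mm) begins 47 mm behind the grasp point.
Start: joints at [-0.885, 0.359, 0.012, 0, -1.224, -0.288], TCP at [0.261, -0.622, 0.252] pointing down, gripper open.
Joint ranges: [-3.07, 3.07], [-1.43, 2.12], [-1.02, 1.25], [-3.03, 1.67], [-3.05, -0], [-3.03, 3.03]. Speed limits (rad/s): [2.39, 2.39, 3.01, 3.14, 3.14, 3.14].

INTERFACE

Orientations are given as a unit quaternion [x, y, z, w].
In Python, from station import robot gives the robot as it stands.
- The arm moves only by the shell command python3 -m handwheel 'ROWS' [FORCE]. ROWS is JSON, a list that holds one entry, the list of rows, each a list of 7 numbers: the shift along the tool's x, y, z in m, then the turn, a rotation vector about the tool's x, y, z in degrees, then the opening, from 0 (shut) to 1 (fully open). A call has 1 to 10 rows; each row shifts and turns the commanded pose from where the row before left it, along the tool's axes as they then stand; what a row does not reach is not made up. A row lasts 1/10 s, in which the tool goes at most 50 mm and 8.59 degrees, less where a joint would pass 70% of its speed; a pose out of reach is approached as far as the arm can. A call is refused whole if a number of a shift passes 0.05 or a number of a turn 8.59, either way. A call with a gripper value outside its range is refused whole. The fingers move at their own pace and stop on an object; FORCE is the grip in N (left out, the last holds). Time passes only in rows, so rows that do not move let the fingers close. It gives the time, the measured TCP pose, the force, the opening and the grip force at its end, in the units of the state.
- robot.read_state(): the state, without advancing time (a new reading comes with each control period).
- robot.read_camera(name): name is "scene" or "side" or "wrist"; returns (picture, depth): 420x560x3 uint8, blue, green, red; 420x560 float32, m along the optical axis (not along the pixel's ray), 0 where there is no reading.
- robot.camera_model(name): a dict with "vertical_fov" (degrees; the focal length in pixels is half the picture's height over the tangent of half this angle, whatever the lens; pixels are square), "cx", "cy" (the principal point, pixels), "dist" ([k1, k2, p1, p2, k3] as OpenCV has them; the pictures are not rectified), "world_from_camera" (4x4, takes a point from camera to world coordinates). Camera axes: x right, y up, looking along -z (the intrinsics and any distortion apply to the point x, -y, -z); pixel columns grow to the right and rows downward; lengths in m; the calibration is good to about 2 mm. A picture is of the moment at which its call begins: read the wrist's pose just before it. camera_model takes no time and is no camera call; for the wrist camera it gives the pose at the moment of the call.
- robot.hand_in(): hands the job in; it is judged then, once.
Trained networks look in the newest picture that a camera, given by its name, has taken for a name from the list of things; names that differ only in an ending like _2 or _b are one class to them, and where a whole thing is asked for, a point or a joint stands for the part that bears it (a point fixed in the world has none). Each returns a list of dicts, best first, with "p" (0 to 1); they miss things now and then, are a little off and sometimes report something else, mostly with a low value. They report only what shows in the picture. A call takes as long as a camera call. They do not tell look-alikes from the thing itself.
- robot.recognise(camera, target): "location" ([x, y, z] in m, in the coordinates of the camera as it stood for that picture, good to about 4 mm: the middle of the surface that is visible of it).
The state is a dict: "clock": time; "joint_positions": joint angles; "joint_velocities": joint speeds; "effort": joint torques, N m; "tool_pos": TCP position; "tcp_rot": TCP orientation; "contact_force": force on the tool from outside, world axes, zero at the start; "torque": the same for the moment, N m; "opening": finger opening in m; "grasp_force": force on a finger pad.
Only numpy, scipy, OpenCV 4.12 (cv2) and the standard library are available. Lean on these libraries where they do the work, as an engineer would, in place of code of your own. Each camera call takes 0.05 s, during which the arm holds its last target. There are 200 camera calls.

TASK

Set the steel bearing cap, hub up, loosely in the open mouth of the grey bearing housing and let go of it. Then take the pusher by its wooden grip and press straight down on the cap's hub with the pusher's foot until the cap snaps fully home, flush on the housing's rim; never push the cap in with the fingers. Finally stand the pusher upright on the cart, clear of the housing, and leave the green bracket, file handle, tin and coupling nut where they are.

Things in the scene. Friction and masses are not known exactly. Their poses are not given: they have to be found in the camera images.
- housing: Grey bearing housing fixed to the cart: square foot 104 mm wide, 12 mm thick, bolt heads to 21 mm high; round body 84 mm wide, rim 50 mm above the cart. Vertical open bore, 56 mm wide, 25 mm deep. Four sprung balls stand 4.5 mm out of the bore wall, 7 mm below the rim: a cap let go in the mouth rests on them and snaps past under 12 to 16 N, pushed centrally. Origin: centre of the underside, z up.
- housing_mouth (a point): Centre of the bore's mouth, level with the rim (50 mm above the cart).
- cap: Loose round steel cap, 53 mm high, 0.16 kg, standing hub up. From below: spigot 20 mm long with a tapered bead, 40 mm wide at its end, 52 at most; flange 66 mm wide, 5 thick; hub to grip, 30 mm wide, 28 high, flat top. Origin: centre of the spigot's end, z up. At rest on the balls the origin is 41.5 mm above the cart (hub top 94.5); fully home it is at 30 mm, flange on the rim.
- cap_seat (a point): Centre of the underside of the cap's flange (20 mm above the cap's origin); meets housing_mouth when the cap is home.
- pusher: Pusher, standing upright, 85 mm high, 0.28 kg: round dark steel foot, 48 mm wide and 30 mm high, with a flat underside (the pressing face) and a flat shoulder on top; above it a round wooden grip, 25 mm wide, from 30 to 85 mm high. Origin: centre of the foot's underside, z up. Fingertips just above the shoulder can bear on it while pressing.
- green_block: Green painted cast bracket, 55 x 68 x 31 mm, bystander. Origin: centre of underside.
- file_handle: Wooden file handle lying down, 100 mm long along its y, 25 mm thick, bystander. Origin: centre of underside.
- small_tin: Round lidded tin, 64 mm across, 42 mm high, bystander. Origin: centre of underside.
- coupling_nut: Long dark hexagonal coupling nut lying down, 41 x 52 x 36 mm, bystander. Origin: centre of underside.
There are look-alikes about, which are no part of the job. Several things have the shape of the cap; the one meant has the colours described above.

How it is judged:
By the outcome, as a careful person would: the job done as asked, in the order asked, and still so for the second after the job is handed in, with the robot touching nothing.
It also fails if it takes over 64 s, if anything falls off the work surface, if the arm or the gripper's body presses on something with over 40 N, if the wrist force passes 120 N, or if a joint passes its speed limit or range.

## Working session

There is one attempt and no reset: what is moved stays moved. The work goes in short steps, Python scripts to look and compute and a shell command to move; the robot and the scene stay as the last step left them, time stands still between calls to the robot, and variables do not carry over. Pictures are saved under pics/ and viewed, at most 10 in all, crops included, and the job is handed in when it is done.

```bash
mkdir -p pics; ls; cat > h.py <<'E'
import numpy as np, cv2
from station import robot
def K(m):
    f=210/np.tan(np.radians(m["vertical_fov"])/2)
    return np.array([[f,0,m["cx"]],[0,f,m["cy"]],[0,0,1]]),np.array(m["dist"],float)
def world(m,uv,d):
    k,D=K(m); p=cv2.undistortPoints(np.array(uv,float).reshape(-1,1,2),k,D).reshape(-1,2)
    d=np.asarray(d).reshape(-1)
    c=np.c_[p[:,0]*d,-p[:,1]*d,-d,np.ones(len(d))]
    return (c@np.array(m["world_from_camera"]).T)[:,:3]
def pix(m,P):
    c=np.linalg.inv(np.array(m["world_from_camera"]))@np.r_[P,1]
    k,D=K(m); return cv2.projectPoints(np.array([[c[0],-c[1],-c[2]]]),np.zeros(3),np.zeros(3),k,D)[0].ravel()
def rec(cam,m,t):
    W=np.array(m["world_from_camera"])
    for r in robot.recognise(cam,t):
        P=(W@np.r_[r["location"],1])[:3]; print(cam,t,round(r["p"],2),P.round(3),pix(m,P).round())
def cloud(m,d):
    v,u=np.mgrid[0:420,0:560]; P=world(m,np.c_[u.ravel(),v.ravel()],d.ravel()).reshape(420,560,3); P[d==0]=np.nan; return P
E
python3 - <<'E'
from h import *
ims=[]
for c in ["scene","side"]:
    m=robot.camera_model(c); p,d=robot.read_camera(c); np.savez(f"{c}.npz",p=p,d=d); ims.append(p); cv2.imwrite(f"pics/{c}0.png",p)
    for t in ["cap","housing","pusher","green_block","file_handle","small_tin","coupling_nut"]: rec(c,m,t)
s=robot.read_state(); print(s)
E
```

```text
pics
scene cap 0.73 [ 0.437 -0.01   0.028] [319. 233.]
scene cap 0.63 [0.437 0.096 0.025] [291. 251.]
scene housing 0.78 [ 0.568 -0.066  0.03 ] [295. 209.]
scene housing 0.36 [ 0.731 -0.029  0.036] [245. 195.]
scene pusher 0.65 [ 0.403 -0.223  0.028] [377. 207.]
scene green_block 0.89 [0.386 0.198 0.022] [277. 280.]
scene small_tin 0.58 [ 0.73  -0.027  0.04 ] [245. 194.]
scene small_tin 0.38 [0.384 0.199 0.021] [278. 280.]
scene coupling_nut 0.62 [0.4   0.285 0.03 ] [242. 293.]
side cap 0.77 [ 0.453 -0.021  0.029] [270. 199.]
side cap 0.52 [0.453 0.085 0.031] [306. 202.]
side pusher 0.64 [ 0.43  -0.238  0.032] [200. 187.]
side green_block 0.72 [ 0.428 -0.241  0.031] [199. 187.]
side green_block 0.7 [0.401 0.203 0.028] [350. 199.]
side file_handle 0.53 [ 0.725 -0.183  0.02 ] [182. 248.]
side small_tin 0.61 [ 0.763 -0.036  0.039] [234. 258.]
side coupling_nut 0.83 [0.418 0.278 0.031] [376. 203.]
{'clock': 0.8, 'joint_positions': array([-8.84908251e-01,  3.58560605e-01,  1.19130343e-02,  5.16527396e-05,
       -1.22412046e+00, -2.88105216e-01]), 'joint_velocities': array([-3.70095161e-04,  5.36566710e-04, -3.34700438e-04, -7.93611258e-05,
        9.95894715e-04,  1.49614992e-03]), 'effort': array([ 1.01535319e-03, -5.82289231e+01,  2.93285233e+01,  7.00191155e+00,
        1.24468730e-02, -4.24865050e-05]), 'tool_pos': array([ 0.26144311, -0.62229441,  0.25160174]), 'tcp_rot': array([-1.97591338e-01,  9.80284480e-01, -2.38704558e-05, -1.48451266e-05]), 'contact_force': array([ 0.33909388,  0.24902774, -0.05730347]), 'torque': array([-0.00132731, -0.00228891, -0.02106699]), 'grasp_force': 0.0, 'opening': 0.08742585890989182}
```

View pics/scene0.png

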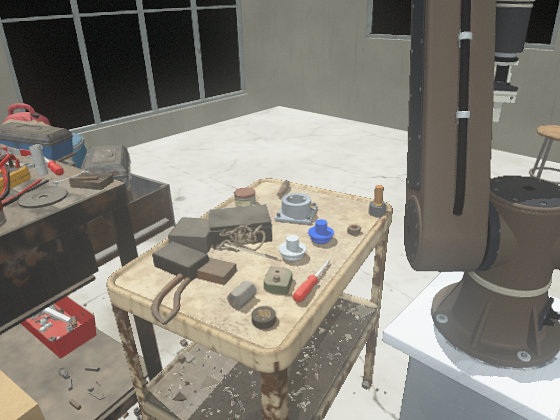

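View pics/side0.png

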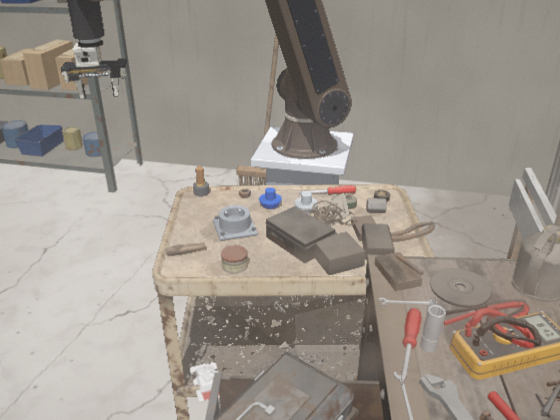

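The scene picture shows two things shaped like the cap: a blue one at (321,232) and a bare-metal one at (292,248), at (306,202) in the side view. The metal one fits "steel". The housing is at (295,208), the pusher at (378,201). I'll confirm the cap in an enlarged crop and measure from the depth.

```bash
python3 - <<'E'
from h import *
out=[]
for c in ["scene","side"]:
    z=np.load(c+".npz"); m=robot.camera_model(c); P=cloud(m,z["d"])
    print(c,"cam at",np.array(m["world_from_camera"])[:3,3].round(2))
    for n,xy,lo,hi in [("cap hubtop",(.445,.09),.046,.06),("cap all",(.445,.09),.01,.06),("housing rim",(.575,-.07),.044,.056),("pusher top",(.415,-.23),.078,.092),("pusher grip",(.415,-.23),.04,.09)]:
        k=(np.hypot(P[...,0]-xy[0],P[...,1]-xy[1])<.055)&(P[...,2]>lo)&(P[...,2]<hi); q=P[k]
        if len(q): print(n,len(q),q.mean(0).round(3),q.min(0).round(3),q.max(0).round(3))
    u,v=(290,240) if c=="scene" else (275,200)
    out.append(cv2.resize(z["p"][v-50:v+50,u-90:u+90],None,fx=4,fy=3,interpolation=cv2.INTER_CUBIC)[:, :720])
cv2.imwrite("pics/crop0.png",np.vstack(out)[:600])
E
```

```text
scene cam at [-0.14  0.73  0.57]
cap hubtop 92 [0.442 0.089 0.052] [0.43  0.071 0.046] [0.459 0.102 0.055]
cap all 468 [0.439 0.094 0.031] [0.411 0.053 0.01 ] [0.478 0.143 0.055]
housing rim 245 [ 0.578 -0.08   0.049] [ 0.539 -0.125  0.044] [ 0.623 -0.041  0.053]
pusher top 40 [ 0.409 -0.236  0.084] [ 0.4   -0.25   0.078] [ 0.422 -0.229  0.088]
pusher grip 153 [ 0.408 -0.234  0.066] [ 0.4   -0.25   0.041] [ 0.423 -0.224  0.088]
side cam at [1.76 0.29 0.8 ]
cap hubtop 74 [0.449 0.084 0.054] [0.429 0.069 0.046] [0.463 0.098 0.059]
cap all 292 [0.453 0.085 0.036] [0.418 0.05  0.011] [0.483 0.143 0.059]
housing rim 313 [ 0.584 -0.083  0.051] [ 0.539 -0.124  0.044] [ 0.627 -0.047  0.056]
pusher top 50 [ 0.417 -0.243  0.085] [ 0.4   -0.256  0.078] [ 0.426 -0.23   0.092]
pusher grip 140 [ 0.418 -0.241  0.067] [ 0.4   -0.256  0.04 ] [ 0.428 -0.23   0.089]
```

View pics/crop0.png

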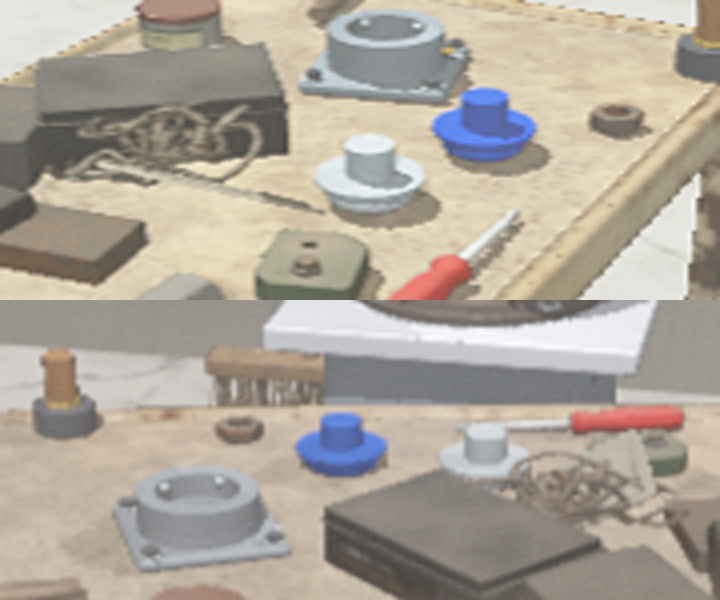

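The crop confirms it: the silver-grey cap stands at about (0.445, 0.086), and the blue look-alike is next to it at (0.445, -0.015). The housing is at about (0.582, -0.083) and the pusher at about (0.413, -0.242). I'm setting out above the housing.

```bash
python3 -m handwheel '[[[-0.0316,0.0233,0,0,0,0,1],[-0.0316,0.0233,0,0,0,0,1],[-0.0316,0.0233,0,0,0,0,1],[-0.0316,0.0233,0,0,0,0,1],[-0.0316,0.0233,0,0,0,0,1],[-0.0316,0.0233,0,0,0,0,1],[-0.0316,0.0233,0,0,0,0,1],[-0.0316,0.0233,0,0,0,0,1]]]'
python3 -m handwheel '[[[-0.0316,0.0233,0,0,0,0,1],[-0.0316,0.0233,0,0,0,0,1],[-0.0316,0.0233,0,0,0,0,1],[-0.0316,0.0233,0,0,0,0,1],[-0.0316,0.0233,0,0,0,0,1],[-0.0316,0.0233,0,0,0,0,1],[-0.0316,0.0233,0,0,0,0,1],[-0.0316,0.0233,0,0,0,0,1],[0,0,0,0,0,0,1],[0,0,0,0,0,0,1]]]'
cat >> h.py <<'E'
def look(name,items):
    m=robot.camera_model("wrist"); p,d=robot.read_camera("wrist"); cv2.imwrite(f"pics/{name}.png",p); np.savez(name+".npz",p=p,d=d)
    P=cloud(m,d); print("cam",np.array(m["world_from_camera"])[:3,3].round(3))
    for n,xy,r,lo,hi in items:
        k=(np.hypot(P[...,0]-xy[0],P[...,1]-xy[1])<r)&(P[...,2]>lo)&(P[...,2]<hi); q=P[k]
        if len(q)>9:
            c,rad=cv2.minEnclosingCircle(q[:,:2].astype(np.float32)); print(n,len(q),"mean",q.mean(0).round(4),"circle",np.round(c,4),round(rad,4),"mid",((np.percentile(q,1,0)+np.percentile(q,99,0))/2).round(4))
    s=robot.read_state(); print("tcp",s["tool_pos"].round(4),s["tcp_rot"].round(4),s["clock"])
CAP=("hub",(.445,.086),.03,.046,.062); RIM=("rim",(.582,-.083),.055,.043,.058); PUS=("pus",(.413,-.242),.03,.076,.095)
E
python3 - <<'E'
from h import *
look("w1",[CAP,RIM,PUS])
E
```

```text
clock: 1.6
tool_pos: [0.4229, -0.3511, 0.2519]
tcp_rot: [-0.198, 0.98, -0.0, 0.0]
contact_force: [0.6, -0.3, 0.9]
opening: 0.0879
grasp_force: 0.0
clock: 2.6
tool_pos: [0.5834, -0.0818, 0.2513]
tcp_rot: [-0.198, 0.98, 0.0, -0.0]
contact_force: [-0.2, -0.7, 0.0]
opening: 0.0876
grasp_force: 0.0
cam [ 0.509 -0.112  0.385]
hub 701 mean [0.4452 0.0825 0.0524] circle [0.4451 0.0842] 0.0153 mid [0.445  0.0836 0.0506]
rim 2699 mean [ 0.5802 -0.0873  0.0498] circle [ 0.5817 -0.0867] 0.0421 mid [ 0.5811 -0.0868  0.048 ]
tcp [ 0.583  -0.0826  0.2514] [-1.979e-01  9.802e-01  0.000e+00 -2.000e-04] 2.65
```

View pics/w1.png

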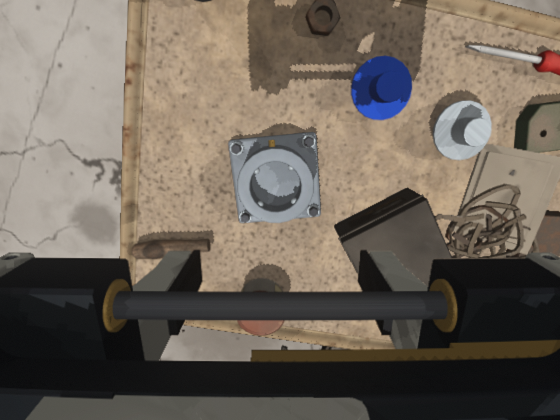

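The wrist picture shows the housing at (276,185), the silver cap at (465,128) and the blue cap at (382,87). The fitted radii of 15.3 and 42.1 mm match the hub and the body. Next is above the cap.

```bash
python3 -m handwheel '[[[0.009,0.0296,0.015,0,0,0,1],[0.009,0.0296,0.015,0,0,0,1],[0.009,0.0296,0.015,0,0,0,1],[0.009,0.0296,0.015,0,0,0,1],[0.009,0.0296,0.015,0,0,0,1],[0.009,0.0296,0.015,0,0,0,1],[0.009,0.0296,0.015,0,0,0,1],[0,0,0,0,0,0,1],[0,0,0,0,0,0,1]]]'
python3 - <<'E'
from h import *
look("w2",[("hub",(.445,.084),.03,.046,.062),("flange",(.445,.084),.04,.015,.032)])
E
```

```text
clock: 3.55
tool_pos: [0.4446, 0.0835, 0.1469]
tcp_rot: [-0.198, 0.98, -0.0, 0.0]
contact_force: [0.4, 0.3, -0.1]
opening: 0.0875
grasp_force: 0.0
cam [0.37  0.053 0.28 ]
hub 1166 mean [0.4434 0.0842 0.0529] circle [0.4446 0.0846] 0.0151 mid [0.4441 0.0844 0.0508]
flange 3141 mean [0.4404 0.0828 0.0253] circle [0.4447 0.0848] 0.0331 mid [0.4442 0.0845 0.0262]
tcp [0.4453 0.0834 0.1472] [-1.976e-01  9.803e-01  0.000e+00  5.000e-04] 3.6
```

```bash
python3 -m handwheel '[[[0,0.001,0.02,0,0,0,1],[0,0,0.02,0,0,0,1],[0,0,0.02,0,0,0,1],[0,0,0.018,0,0,0,1],[0,0,0.01,0,0,0,1],[0,0,0.005,0,0,0,1],[0,0,0,0,0,0,1],[0,0,0,0,0,0,1]]]' 25
python3 -m handwheel '[[[0,0,0,0,0,0,0],[0,0,0,0,0,0,0],[0,0,0,0,0,0,0],[0,0,0,0,0,0,0],[0,0,0,0,0,0,0],[0,0,0,0,0,0,0],[0,0,0,0,0,0,0],[0,0,0,0,0,0,0]]]' 25
```

```text
clock: 4.4
tool_pos: [0.445, 0.0849, 0.0542]
tcp_rot: [-0.197, 0.98, 0.0, 0.0]
contact_force: [0.8, -0.3, 0.2]
opening: 0.0881
grasp_force: 0.0
clock: 5.2
tool_pos: [0.4444, 0.0848, 0.0536]
tcp_rot: [-0.198, 0.98, -0.0, -0.0]
contact_force: [0.2, 0.7, -1.3]
opening: 0.0295
grasp_force: 25.6
```

```bash
python3 -m handwheel '[[[0,0,-0.01,0,0,0,0],[0,0,-0.025,0,0,0,0],[0,0,-0.035,0,0,0,0],[0,0,-0.037,0,0,0,0],[-0.0059,-0.0211,0,0,0,0,0],[-0.0059,-0.0211,0,0,0,0,0],[-0.0059,-0.0211,0,0,0,0,0],[-0.0059,-0.0211,0,0,0,0,0],[-0.0059,-0.0211,0,0,0,0,0]]]'
python3 -m handwheel '[[[-0.0059,-0.0211,0,0,0,0,0],[-0.0059,-0.0211,0,0,0,0,0],[-0.0059,-0.0211,0,0,0,0,0],[-0.0059,-0.0211,0,0,0,0,0],[-0.0059,-0.0211,0,0,0,0,0],[0,0,0,0,0,0,0],[0,0,0,0,0,0,0]]]'
python3 - <<'E'
from h import *
look("w3",[("rim",(.581,-.087),.055,.043,.058),("capflange",(.581,-.087),.045,.12,.14)])
E
```

```text
clock: 6.1
tool_pos: [0.5127, -0.0018, 0.1612]
tcp_rot: [-0.198, 0.98, 0.0, 0.0]
contact_force: [1.2, -0.2, -1.7]
opening: 0.0292
grasp_force: 25.0
clock: 6.8
tool_pos: [0.5802, -0.0872, 0.1606]
tcp_rot: [-0.197, 0.98, 0.0, -0.0]
contact_force: [-0.9, -0.1, -2.0]
opening: 0.0294
grasp_force: 25.0
cam [ 0.505 -0.117  0.294]
rim 2600 mean [ 0.5614 -0.0956  0.0499] circle [ 0.5813 -0.0866] 0.0418 mid [ 0.5707 -0.0882  0.048 ]
capflange 3936 mean [ 0.5626 -0.0932  0.1325] circle [ 0.5722 -0.0892] 0.0318 mid [ 0.5651 -0.0904  0.1343]
tcp [ 0.58   -0.0868  0.1606] [-1.973e-01  9.803e-01  2.000e-04 -3.000e-04] 6.85
```

View pics/w3.png

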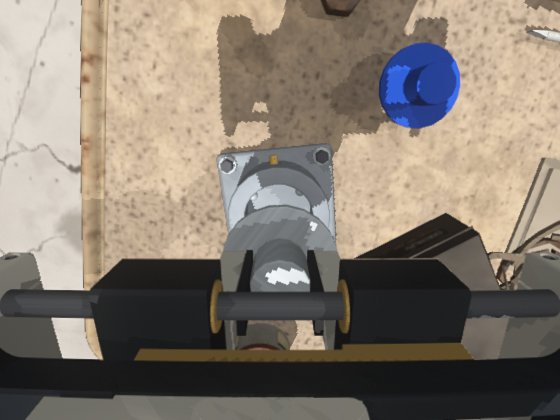

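The picture shows the cap held centrally at (280,250), above the housing's mouth. I'll lower it to just above the balls.

```bash
python3 -m handwheel '[[[-0.001,-0.0003,0.015,0,0,0,0],[0,0,0.02,0,0,0,0],[0,0,0.014,0,0,0,0],[0,0,0.006,0,0,0,0],[0,0,0.004,0,0,0,0],[0,0,0.003,0,0,0,0],[0,0,0,0,0,0,0],[0,0,0,0,0,0,0]]]'
```

```text
clock: 7.65
tool_pos: [0.5819, -0.0866, 0.0991]
tcp_rot: [-0.198, 0.98, -0.0, 0.0]
contact_force: [0.4, -0.3, -1.2]
opening: 0.0296
grasp_force: 25.0
```

```bash
python3 -m handwheel '[[[0,0,0.001,0,0,0,0],[0,0,0.001,0,0,0,0],[0,0,0.001,0,0,0,0],[0,0,0,0,0,0,0]]]'
python3 -m handwheel '[[[0,0,0,0,0,0,0.45],[0,0,0,0,0,0,0.55],[0,0,0,0,0,0,0.6],[0,0,0,0,0,0,0.6],[0,0,0,0,0,0,0.6]]]'
```

```text
clock: 8.05
tool_pos: [0.5816, -0.0869, 0.0955]
tcp_rot: [-0.198, 0.98, -0.0, -0.0]
contact_force: [-0.1, -0.1, -0.7]
opening: 0.0293
grasp_force: 25.0
clock: 8.55
tool_pos: [0.5817, -0.0867, 0.0956]
tcp_rot: [-0.198, 0.98, -0.0, 0.0]
contact_force: [-0.7, 0.0, 0.0]
opening: 0.0524
grasp_force: 0.0
```

```bash
python3 -m handwheel '[[[0,0,-0.015,0,0,0,0.6],[0,0,-0.03,0,0,0,0.8],[0,0,-0.04,0,0,0,1],[0,0,-0.04,0,0,0,1],[0,0,-0.03,0,0,0,1],[0,0,0,0,0,0,1],[0,0,0,0,0,0,1]]]'
python3 - <<'E'
from h import *
look("w4",[("hub",(.5815,-.087),.03,.085,.105),("flange",(.5815,-.087),.045,.06,.072),("pus",(.413,-.242),.03,.076,.095)])
P=cloud(robot.camera_model("wrist"),np.load("w4.npz")["d"]);q=P[np.hypot(P[...,0]-.5815,P[...,1]+.087)<.01];print(np.nanpercentile(q[:,2],[5,50,95]))
k=(np.hypot(P[...,0]-.5815,P[...,1]+.087)<.035)&(P[...,2]>.06)&(P[...,2]<.072); q=P[k]; A=np.c_[q[:,:2]-[.5815,-.087],np.ones(len(q))]; print(np.linalg.lstsq(A,q[:,2],rcond=None)[0])
E
```

```text
clock: 9.25
tool_pos: [0.5817, -0.0866, 0.2512]
tcp_rot: [-0.198, 0.98, 0.0, 0.001]
contact_force: [0.5, 1.2, -1.4]
opening: 0.0871
grasp_force: 0.0
cam [ 0.507 -0.117  0.384]
hub 759 mean [ 0.5805 -0.087   0.094 ] circle [ 0.5815 -0.0865] 0.015 mid [ 0.581  -0.0869  0.0913]
flange 2188 mean [ 0.5786 -0.0878  0.0664] circle [ 0.5818 -0.0864] 0.0331 mid [ 0.5813 -0.0866  0.0664]
tcp [ 0.5811 -0.0866  0.2501] [-1.975e-01  9.803e-01  3.000e-04 -2.000e-04] 9.3
[0.09207765 0.09324824 0.09451323]
[0.0009395  0.00274485 0.06526691]
```

The cap rests level on the balls: flange top at 66 mm, hub top at about 94 mm, centred at (0.5816, -0.0866). Now the pusher.

```bash
python3 -m handwheel '[[[0.0307,-0.0112,0,0,0,0,1],[0.0307,-0.0112,0,0,0,0,1],[0.0307,-0.0112,0,0,0,0,1],[0.0307,-0.0112,0,0,0,0,1],[0.0307,-0.0112,0.01,0,0,0,1],[0.0307,-0.0112,0.02,0,0,0,1],[0.0307,-0.0112,0.02,0,0,0,1],[0,0,0,0,0,0,1],[0,0,0,0,0,0,1]]]'
python3 - <<'E'
from h import *
look("w5",[("pus",(.413,-.242),.035,.076,.095),("grip",(.413,-.242),.035,.04,.095),("foot",(.413,-.242),.04,.022,.034)])
E
```

```text
clock: 10.2
tool_pos: [0.4127, -0.2426, 0.1994]
tcp_rot: [-0.197, 0.98, 0.0, -0.001]
contact_force: [0.6, 0.3, -0.3]
opening: 0.0873
grasp_force: 0.0
cam [ 0.338 -0.273  0.333]
pus 696 mean [ 0.4105 -0.2424  0.0848] circle [ 0.4117 -0.2417] 0.0125 mid [ 0.4114 -0.2421  0.0819]
grip 929 mean [ 0.4086 -0.2431  0.0783] circle [ 0.4117 -0.2417] 0.0125 mid [ 0.4112 -0.2424  0.0647]
foot 940 mean [ 0.405  -0.2447  0.0299] circle [ 0.412  -0.2416] 0.0241 mid [ 0.4102 -0.2419  0.0276]
tcp [ 0.4138 -0.2424  0.2   ] [-1.973e-01  9.803e-01  1.000e-04 -6.000e-04] 10.25
```

View pics/w5.png

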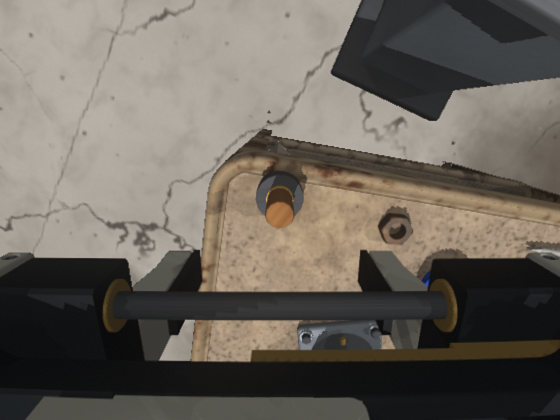

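The picture shows the pusher at (280,205) near the cart's corner, with nothing in the way of the fingers. Centre is (0.4118, -0.2416). Descending.

```bash
python3 -m handwheel '[[[0.001,0.001,0.025,0,0,0,1],[0,0,0.03,0,0,0,1],[0,0,0.03,0,0,0,1],[0,0,0.03,0,0,0,1],[0,0,0.015,0,0,0,1],[0,0,0.009,0,0,0,1],[0,0,0.0035,0,0,0,1],[0,0,0,0,0,0,1],[0,0,0,0,0,0,1]]]' 50
python3 -m handwheel '[[[0,0,0,0,0,0,0],[0,0,0,0,0,0,0],[0,0,0,0,0,0,0],[0,0,0,0,0,0,0],[0,0,0,0,0,0,0],[0,0,0,0,0,0,0],[0,0,0,0,0,0,0],[0,0,0,0,0,0,0],[0,0,0,0,0,0,0]]]' 50
```

```text
clock: 11.15
tool_pos: [0.4134, -0.2418, 0.0589]
tcp_rot: [-0.198, 0.98, -0.0, 0.001]
contact_force: [-0.7, 0.8, 0.2]
opening: 0.0878
grasp_force: 0.0
clock: 12.05
tool_pos: [0.4126, -0.2418, 0.058]
tcp_rot: [-0.198, 0.98, -0.0, 0.0]
contact_force: [-0.2, -0.5, -0.5]
opening: 0.0246
grasp_force: 50.0
```

```bash
python3 -m handwheel '[[[0,0,-0.012,0,0,0,0],[0,0,-0.03,0,0,0,0],[0,0,-0.04,0,0,0,0],[0,0,-0.04,0,0,0,0],[0,0,-0.02,0,0,0,0],[-0.02,0.007,0,0,0,0,0],[-0.027,0.0097,0,0,0,0,0],[-0.027,0.0097,0,0,0,0,0],[-0.027,0.0097,0,0,0,0,0]]]'
python3 -m handwheel '[[[-0.027,0.0097,0,0,0,0,0],[-0.027,0.0097,0,0,0,0,0],[-0.027,0.0097,0,0,0,0,0],[-0.02,0.007,0,0,0,0,0],[-0.0143,0.0051,0,0,0,0,0],[0,0,0,0,0,0,0],[0,0,0,0,0,0,0]]]'
python3 - <<'E'
from h import *
look("w6",[("hub",(.5815,-.087),.03,.085,.105),("flange",(.5815,-.087),.045,.06,.072),("pusfoot",(.5815,-.087),.04,.14,.185)])
print(robot.read_state()["opening"])
E
```

```text
clock: 12.95
tool_pos: [0.4918, -0.1685, 0.1997]
tcp_rot: [-0.197, 0.98, 0.0, -0.0]
contact_force: [0.3, -0.5, -2.3]
opening: 0.0242
grasp_force: 50.0
clock: 13.65
tool_pos: [0.5815, -0.0868, 0.1996]
tcp_rot: [-0.198, 0.98, 0.0, -0.001]
contact_force: [-0.2, -0.5, -3.0]
opening: 0.024
grasp_force: 50.0
cam [ 0.507 -0.117  0.333]
hub 236 mean [ 0.5709 -0.0913  0.0924] circle [ 0.5759 -0.0885] 0.0135 mid [ 0.5732 -0.0894  0.0904]
flange 2138 mean [ 0.5697 -0.0918  0.0664] circle [ 0.5813 -0.0866] 0.0328 mid [ 0.5758 -0.0871  0.0672]
pusfoot 3339 mean [ 0.5668 -0.0917  0.17  ] circle [ 0.572  -0.0895] 0.0283 mid [ 0.5694 -0.0896  0.1645]
tcp [ 0.5813 -0.0871  0.1998] [-1.974e-01  9.803e-01  1.000e-04 -5.000e-04] 13.7
0.024377101152638418
```

View pics/w6.png

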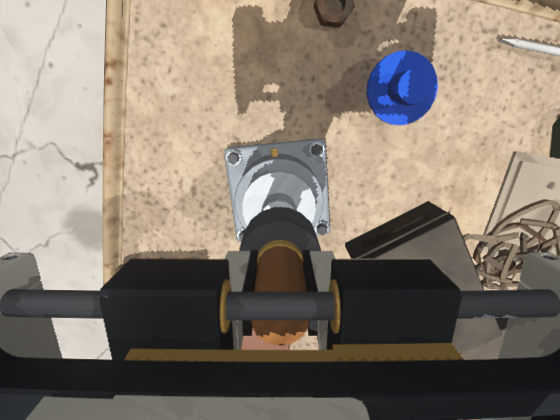

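The picture shows the pusher upright at (280,240), above the cap seated in the housing. Lowering to just over the hub.

```bash
python3 -m handwheel '[[[0,0,0.015,0,0,0,0],[0,0,0.015,0,0,0,0],[0,0,0.008,0,0,0,0],[0,0,0.004,0,0,0,0],[0,0,0.002,0,0,0,0],[0,0,0,0,0,0,0],[0,0,0,0,0,0,0]]]'
python3 -m handwheel '[[[0,0,0.001,0,0,0,0],[0,0,0.001,0,0,0,0],[0,0,0.001,0,0,0,0],[0,0,0.001,0,0,0,0],[0,0,0.001,0,0,0,0],[0,0,0,0,0,0,0]]]'
```

```text
clock: 14.4
tool_pos: [0.5823, -0.0867, 0.1567]
tcp_rot: [-0.198, 0.98, -0.0, 0.0]
contact_force: [-0.3, 0.8, -2.3]
opening: 0.0246
grasp_force: 50.0
clock: 15.0
tool_pos: [0.5823, -0.0866, 0.1518]
tcp_rot: [-0.198, 0.98, -0.0, 0.0]
contact_force: [-1.7, 0.5, 3.9]
opening: 0.0243
grasp_force: 50.0
```

```bash
python3 -m handwheel '[[[0,0,0.001,0,0,0,0],[0,0,0.001,0,0,0,0],[0,0,0.001,0,0,0,0],[0,0,0.001,0,0,0,0],[0,0,0,0,0,0,0]]]'
python3 -m handwheel '[[[0,0,0.001,0,0,0,0],[0,0,0.001,0,0,0,0],[0,0,0.001,0,0,0,0],[0,0,0.001,0,0,0,0],[0,0,0,0,0,0,0]]]'
```

```text
clock: 15.5
tool_pos: [0.5823, -0.0866, 0.1471]
tcp_rot: [-0.198, 0.98, -0.0, 0.0]
contact_force: [0.8, 0.3, -0.3]
opening: 0.0242
grasp_force: 50.0
clock: 16.0
tool_pos: [0.5818, -0.0867, 0.1427]
tcp_rot: [-0.198, 0.98, 0.0, -0.0]
contact_force: [0.7, 0.7, -2.9]
opening: 0.0243
grasp_force: 50.0
```

```bash
python3 -m handwheel '[[[0,0,0.001,0,0,0,0],[0,0,0.0007,0,0,0,0],[0,0,0.0005,0,0,0,0],[0,0,0,0,0,0,0]]]'
```

```text
clock: 16.4
tool_pos: [0.582, -0.0867, 0.1411]
tcp_rot: [-0.198, 0.98, -0.0, 0.0]
contact_force: [-1.5, -0.1, -0.2]
opening: 0.0242
grasp_force: 50.0
```

```bash
python3 -m handwheel '[[[0,0,0.0005,0,0,0,0],[0,0,0.0005,0,0,0,0],[0,0,0,0,0,0,0]]]'
```

```text
clock: 16.7
tool_pos: [0.5821, -0.0867, 0.141]
tcp_rot: [-0.198, 0.98, -0.0, 0.0]
contact_force: [-4.6, 1.2, 7.3]
opening: 0.0243
grasp_force: 50.0
```

```bash
python3 -m handwheel '[[[0,0,0.0005,0,0,0,0],[0,0,0.0005,0,0,0,0],[0,0,0,0,0,0,0]]]'
python3 -m handwheel '[[[0,0,-0.004,0,0,0,0],[0,0,-0.01,0,0,0,0],[0,0,-0.02,0,0,0,0],[0,0,-0.025,0,0,0,0],[0,0,0,0,0,0,0],[0,0,0,0,0,0,0]]]'
python3 - <<'E'
from h import *
look("w7",[("hub",(.5815,-.087),.03,.075,.105),("flange",(.5815,-.087),.045,.05,.075)])
P=cloud(robot.camera_model("wrist"),np.load("w7.npz")["d"])
k=(np.hypot(P[...,0]-.5815,P[...,1]+.087)<.032)&(P[...,2]>.05)&(P[...,2]<.072); q=P[k]; A=np.c_[q[:,:2]-[.5815,-.087],np.ones(len(q))]; print(np.linalg.lstsq(A,q[:,2],rcond=None)[0],np.median(q[:,2]))
E
```

```text
clock: 17.0
tool_pos: [0.5822, -0.0867, 0.141]
tcp_rot: [-0.198, 0.98, -0.0, 0.001]
contact_force: [-5.9, 1.4, 14.7]
opening: 0.0244
grasp_force: 50.0
clock: 17.6
tool_pos: [0.5823, -0.0866, 0.1984]
tcp_rot: [-0.197, 0.98, 0.0, 0.001]
contact_force: [-0.4, 0.8, -2.7]
opening: 0.0245
grasp_force: 50.0
cam [ 0.507 -0.117  0.332]
hub 389 mean [ 0.5727 -0.0906  0.0824] circle [ 0.5777 -0.0886] 0.0145 mid [ 0.5752 -0.0887  0.0801]
flange 3165 mean [ 0.5698 -0.0921  0.0544] circle [ 0.5814 -0.0867] 0.0413 mid [ 0.5765 -0.0869  0.0606]
tcp [ 0.5817 -0.0866  0.1975] [-1.974e-01  9.803e-01  2.000e-04 -2.000e-04] 17.65
[-0.00713948 -0.00065453  0.05487142] 0.05441722946833777
```

View pics/w7.png

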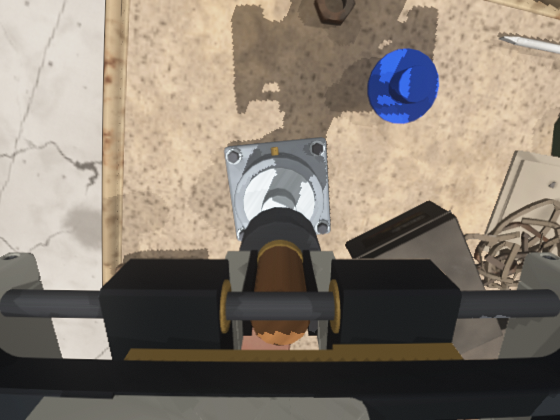

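The cap is home: flange top at 55 mm with a solid stop at the expected height, and the picture shows it flush at (280,195). I'll stand the pusher back near its original spot, which is known to be clear.

```bash
python3 -m handwheel '[[[0.0258,-0.0092,0,0,0,0,0],[0.0258,-0.0092,0,0,0,0,0],[0.0258,-0.0092,0,0,0,0,0],[0.0258,-0.0092,0,0,0,0,0],[0.0258,-0.0092,0,0,0,0,0],[0.0258,-0.0092,0,0,0,0,0],[0.0258,-0.0092,0,0,0,0,0],[0.0258,-0.0092,0,0,0,0,0],[0,0,0,0,0,0,0]]]'
python3 -m handwheel '[[[0,0,0.025,0,0,0,0],[0,0,0.035,0,0,0,0],[0,0,0.035,0,0,0,0],[0,0,0.025,0,0,0,0],[0,0,0.01,0,0,0,0],[0,0,0.005,0,0,0,0],[0,0,0.002,0,0,0,0],[0,0,0,0,0,0,0],[0,0,0,0,0,0,0]]]'
```

```text
clock: 18.55
tool_pos: [0.4172, -0.2356, 0.1968]
tcp_rot: [-0.196, 0.981, 0.001, -0.001]
contact_force: [-0.1, 0.6, -2.8]
opening: 0.0241
grasp_force: 50.0
clock: 19.45
tool_pos: [0.421, -0.2346, 0.0618]
tcp_rot: [-0.198, 0.98, -0.0, 0.001]
contact_force: [0.8, -0.2, -2.2]
opening: 0.0241
grasp_force: 50.0
```

```bash
python3 -m handwheel '[[[0,0,0.0015,0,0,0,0],[0,0,0.001,0,0,0,0],[0,0,0.001,0,0,0,0],[0,0,0.0005,0,0,0,0],[0,0,0,0,0,0,0]]]'
```

```text
clock: 19.95
tool_pos: [0.4205, -0.2346, 0.058]
tcp_rot: [-0.198, 0.98, -0.0, 0.0]
contact_force: [-3.2, 2.6, 11.7]
opening: 0.0242
grasp_force: 50.0
```

```bash
python3 -m handwheel '[[[0,0,-0.0005,0,0,0,0],[0,0,0,0,0,0,0.35],[0,0,0,0,0,0,0.5],[0,0,0,0,0,0,0.7],[0,0,0,0,0,0,0.8],[0,0,0,0,0,0,0.8],[0,0,0,0,0,0,0.8]]]'
python3 -m handwheel '[[[0,0,-0.02,0,0,0,0.8],[0,0,-0.03,0,0,0,0.8],[0,0,-0.04,0,0,0,0.8],[0,0,-0.04,0,0,0,0.8],[0,0,-0.04,0,0,0,0.8],[0,0,0,0,0,0,0.8],[0,0,0,0,0,0,0.8],[0,0,0,0,0,0,0.8]]]'
python3 - <<'E'
from h import *
look("w8",[("pus",(.42,-.2346),.035,.076,.095),("foot",(.42,-.2346),.04,.022,.034)])
m=robot.camera_model("scene"); p,d=robot.read_camera("scene"); P=cloud(m,d); cv2.imwrite("pics/scene1.png",cv2.resize(p[150:360,100:400],None,fx=2.6,fy=2.6))
for lo in (.05,.075):
  q=P[(np.hypot(P[...,0]-.5815,P[...,1]+.087)<.035)&(P[...,2]>lo)]; print(lo,len(q),np.percentile(q[:,2],[5,50,98]).round(4))
E
```

```text
clock: 20.65
tool_pos: [0.4202, -0.2345, 0.0573]
tcp_rot: [-0.198, 0.98, 0.0, -0.0]
contact_force: [-0.0, 0.3, 0.9]
opening: 0.065
grasp_force: 0.0
clock: 21.45
tool_pos: [0.4195, -0.2343, 0.2264]
tcp_rot: [-0.197, 0.98, 0.0, -0.001]
contact_force: [0.7, -0.2, 0.4]
opening: 0.0698
grasp_force: 0.0
cam [ 0.345 -0.264  0.36 ]
pus 575 mean [ 0.4182 -0.2343  0.0848] circle [ 0.4196 -0.2336] 0.0125 mid [ 0.4189 -0.234   0.0819]
foot 813 mean [ 0.4128 -0.2365  0.0299] circle [ 0.4196 -0.2337] 0.024 mid [ 0.4179 -0.2337  0.0277]
tcp [ 0.4195 -0.2343  0.2261] [-1.975e-01  9.803e-01  5.000e-04 -1.000e-03] 21.5
0.05 268 [0.0524 0.0561 0.0841]
0.075 57 [0.077  0.0825 0.085 ]
```

View pics/scene1.png

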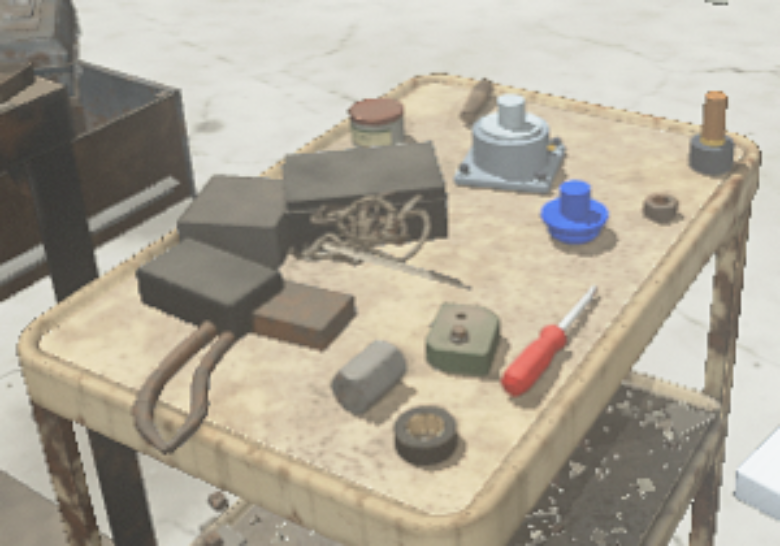

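The picture shows the cap flush in the housing at (510,130) and the pusher upright at (713,130). The bystanders are where they were. Handing in.

```bash
python3 -c "
from station import robot
print(robot.hand_in())"
```

```text
the job is handed in; nothing more can be done
None
```

The steel cap is pressed home flush in the housing with the pusher, the pusher stands upright on the cart clear of the housing, the bystanders were not touched, and the job was handed in at about 21.5 s.

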